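Set a bench grinder's tool rest to the feeler gauge

ROBOT

A 6-joint arm with a two-finger parallel gripper is mounted at the origin on the work surface. World frame = base frame: x ahead of the robot, y to its left, z up, the work surface at z = 0. Lengths are in m, angles in rad, forces in N, time in s.
With the tool pointing down it reaches from about 0.35 to 0.775 m from the base axis. Payload 7.3 kg.
Tool frame: the origin (TCP) lies at the centre of the arm's flange, where the gripper is bolted on; the fingertips stand 178 mm ahead of it and the grasp point (between the pads) lies 159 mm ahead of it; z points along the fingers, y is the line along which they close (so a half turn about z gives the same grasp; the last joint's range is limited). The gripper opens to 92 mm and grips with 3 to 60 N. Pads are 19 mm wide; open, the fingers measure 130 mm over their backs; the gripper's body (75 mm by 190 mm) begins 47 mm behind the grasp point.
Start: joints at [1.198, 0.342, 1.524, -0, 1.275, -0.146], TCP at [0.118, 0.512, 0.405] pointing down, gripper open.
Joint ranges: [-2.53, 2.53], [-0.77, 2.02], [0.04, 2.7], [-1, 4.14], [0.28, 2.66], [-3.11, 3.11]. Speed limits (rad/s): [2.57, 2.57, 3.14, 3.14, 3.14, 3.14].

INTERFACE

Orientations are given as [roll, pitch, yaw] about the fixed x, y, z axes, in that order (R = Rz(yaw) Ry(pitch) Rx(roll)).
In Python, from cell import robot gives the robot as it stands.
- The arm moves only by the shell command python3 drive.py 'ROWS' [OPENING] [FORCE]. ROWS is a JSON list that holds a single list of rows (three levels of brackets), with 1 to 8 rows, each of 6 numbers: dx, dy, dz in parts of the range, where 1.0 means 0.25 m, then a rotation vector rx, ry, rz in normalised numbers (1 is pi rad); each row shifts and turns the commanded pose from where the row before left it, along the tool's axes as they then stand; what a row does not reach is not made up. A row lasts 1/12 s, in which the tool goes at most 0.0417 m and 0.125 rad, less where a joint would pass 70% of its speed; a pose out of reach is approached as far as the arm can. OPENING is the finger opening in m, set as the command begins (- or left out keeps the last). The fingers move at their own pace and stop on an object; FORCE is the grip in N (left out, the last holds). Time passes only in rows, so rows that do not move let the fingers close. It prints the time, the measured TCP pose, the force, the opening and the grip force at its end. Input that does not fit is refused with a message, and nothing moves.
- robot.observe(): the state, without advancing time (a new reading comes with each control period).
- robot.read_camera(name): name is "scene" or "top"; returns a dict with "image" (480x640x3 uint8, red, green, blue), "fx", "fy", "cx", "cy" (pixels), "pose" (4x4, takes a point from camera to world coordinates). Camera axes: x right, y down, z forward; pixel columns grow to the right and rows downward; lengths in m; the calibration is good to about 2 mm. A picture is of the moment at which its call begins. There is no depth.
- robot.hand_in(): hands the job in; it is judged then, once.
The state is a dict: "time": time; "qpos": joint angles; "qvel": joint speeds; "joint_efforts": joint torques, N m; "tool_pos": TCP position; "tool_rot": TCP orientation; "contact_force": force on the tool from outside, world axes, zero at the start; "torque": the same for the moment, N m; "opening": finger opening in m; "grip_force": force on a finger pad.
Only numpy, scipy, OpenCV 4.12 (cv2) and the standard library are available. Lean on these libraries where they do the work, as an engineer would, in place of code of your own. Each camera call takes 0.05 s, during which the arm holds its last target. There are 200 camera calls.

TASK

The bench grinder's tool rest stands too far from the stone grinding wheel: set its gap with the feeler gauge. Take the gauge from its stand and set it on the rest with the blade hanging in the gap, gently slide the rest in until the blade is just nipped between rest and wheel (never jam it), then let go of the rest and draw the gauge slowly straight up, feeling for a light, even drag; if there is none, set the rest again. Leave the rest so set, stand the gauge back in its stand and do not disturb the other things on the bench.

Things in the scene. Friction and masses are not known exactly. Their poses are not given: they have to be found in the camera images.
- gauge: Feeler gauge: black block 30 x 26 x 50 mm (its x, y, z; x from -28.5 to +1.5) with a flat underside; a steel blade 3 mm thick (x) and 24 mm wide (y) hangs 28 mm below it at its +x end. Origin: level with the underside, mid-blade; z up. 0.12 kg. It starts upright in the stand, x along the stand's x. On the rest, +x faces the wheel: underside on the rest's top, blade just past the rest's edge.
- gauge_grip (a point): Where to grip the gauge: middle of its block (x = -13.5 mm, y = 0), 32 mm above the underside; the fingers close along the gauge's y, over 26 mm.
- blade_tip (a point): Middle of the blade's lower end, 28 mm below the block's underside.
- stand: Fixed wooden block 78 x 66 x 36 mm high with a slot for the blade, 8 mm (stand's x) by 30 mm (stand's y), 32 mm deep. Origin on the bench; its x and y axes are the slot's.
- stand_slot (a point): Middle of the slot's mouth, on the stand's top. With the gauge in place, its origin is at this point within 5 mm and its underside lies on the stand's top.
- wheel: Stone grinding wheel: grey disc 150 mm across, 25 mm wide, at the -y end of a grey bench grinder, locked (a wire wheel is at +y). Origin: spindle centre, 125 mm above the bench; y is the spindle; x points level away from the rest. Worn out of true: its front is at x = -75 mm, give or take 1.5. Its guard, 42 mm wide, reaches 90 mm above the centre and starts 65 degrees above the level in front.
- rest_plate: Tool rest: level steel plate 60 mm (x) by 80 mm (y), 8 mm thick, before the grinding wheel; its edge towards the robot is turned down as a lip 30 mm high. Origin: on its top, middle of the edge next to the wheel, 129 mm above the bench; x points level to the wheel, z up; the plate spans x = -60 to 0. A slotted arm under it, 28 to 34 mm to -y, carries it.
- rest_lip (a point): Where to push the rest: middle of the lip's outer face, 12 mm below the plate's top; pushing along the plate's +x brings the rest to the wheel.
- rest_slide (a joint): Distance in m of the rest's edge from the front of a true 150 mm wheel (0 to 0.030); as the stone is out of true, the real gap is up to 1.5 mm more or less. The rest slides along its x; its clamp is snug: 9 N keeps it sliding slowly and it stays where left. Once the blade is nipped the push rises steeply above 9 N; at most 9 N of squeeze stays on the blade when the push is off.
- g_clamp: Bystander: blue G-clamp lying flat, about 125 x 200 mm and 24 mm high. Origin on its screw axis, under its middle.
- quench_pot: Bystander: steel pot 84 mm in diameter, 75 mm high, with two side handles. Origin: centre of its underside.
- offcut: Bystander: dark flat steel bar 110 x 32 x 12 mm lying on the bench. Origin: centre of its underside.

How it is judged:
On the way, in this order (a step that is already met when the one before it is completed fails the run):
1. the gauge's blade hangs in the gap, at least 15 mm deep, within 15 mm of the rest's middle, with the rest still away (slide over 7 mm) (z of blade_tip in the frame of rest_plate below -0.015 m and x of blade_tip in the frame of rest_plate between 0 and 0.02 m and y of blade_tip in the frame of rest_plate between -0.015 and 0.015 m and value of joint rest_slide above 0.007 m), for 0.1 s.
2. the rest is slid in (slide under 5.5 mm) with the blade still in the gap (z of blade_tip in the frame of rest_plate below -0.01 m and x of blade_tip in the frame of rest_plate between 0 and 0.02 m and value of joint rest_slide below 0.0055 m), for 0.1 s.
3. the gripped gauge is drawn up with a light drag: lifted 2 to 26 mm off the rest and moving, the blade pressed against the wheel with 1.5 to 15 N, the robot not touching the rest, for 0.15 s (z of gauge in the frame of rest_plate between 0.002 and 0.026 m and contact force between gauge and wheel between 1.5 and 15 N and contact force between gauge and rest_plate above 1 N and contact force between the fingers and gauge above 1 N and contact force between each of the arm, the fingers and rest_plate below 0.3 N and linear speed of gauge above 0.003 m/s), for 0.15 s.
At the end, for the whole second after the job is handed in: The rest stays set near the wheel (slide at 0.8 to 5.5 mm), and the gauge stands released and still in its stand: blade in the slot (within 6 mm of the slot's middle), underside on the stand's top (within 3 mm), upright within 0.1 rad (value of joint rest_slide between 0.0008 and 0.0055 m and horizontal distance between gauge and stand_slot below 0.006 m and z of gauge in the frame of stand_slot below 0.003 m and angle between gauge's own z axis and vertical below 0.1 rad and linear speed of gauge below 0.02 m/s); the robot touches nothing.
It fails at once if the blade is jammed against the wheel with more than 25 N (contact force between gauge and wheel above 25 N).
It fails at once if a bystander is shifted by more than 15 mm (distance of any of g_clamp, quench_pot, offcut from where it was at the start of the episode above 0.015 m).
It also fails if it takes over 69 s, if anything falls off the work surface, if the arm or the gripper's body presses on something with over 40 N, if the wrist force passes 120 N, or if a joint passes its speed limit or range.

## Working session

There is one attempt and no reset: what is moved stays moved. The work goes in short steps, Python scripts to look and compute and a shell command to move; the robot and the scene stay as the last step left them, time stands still between calls to the robot, and variables do not carry over. Pictures are saved under pics/ and viewed, at most 10 in all, crops included, and the job is handed in when it is done.

```bash
ls; mkdir -p pics; python3 - <<'E'
from cell import robot
import cv2
for n in("scene","top"):
    c=robot.read_camera(n); cv2.imwrite(f"pics/{n}0.png",c["image"][:,:,::-1]); print(n,c["fx"],c["fy"],c["cx"],c["cy"],c["pose"].round(4).tolist() if hasattr(c["pose"],"round") else c["pose"])
print(robot.observe())
E
```

```text
cell.py
drive.py
pics
scene 500.09098453501906 500.09098453501906 313.195925402412 245.78669870009355 [[0.8267, 0.3906, -0.405, 0.8921], [0.5627, -0.5736, 0.5953, -0.5694], [0.0002, -0.72, -0.694, 0.7696], [0.0, 0.0, 0.0, 1.0]]
top 476.5681492060165 476.5681492060165 323.0261197095405 243.62107313404286 [[0.0131, -0.9985, 0.0539, 0.4705], [-0.9997, -0.0119, 0.0216, -0.0202], [-0.0209, -0.0541, -0.9983, 0.9836], [0.0, 0.0, 0.0, 1.0]]
{'time': 0.1, 'qpos': array([ 1.19798379e+00,  3.42656767e-01,  1.52490666e+00,  9.54705663e-06,
        1.27538372e+00, -1.46000077e-01]), 'qvel': array([-0.00115333, -0.00309041, -0.00106053, -0.00037656, -0.00076354,
       -0.00144813]), 'joint_efforts': array([ 3.22391352e-03, -4.31998301e+01, -2.44699806e+01,  7.21334433e-02,
        5.25686529e-02, -4.24753250e-05]), 'tool_pos': array([0.11799382, 0.51145302, 0.40411753]), 'tool_rot': array([-3.14025389e+00, -2.06087542e-04,  2.91477727e+00]), 'contact_force': array([ 0.6434968 , -0.14929746, -0.70373138]), 'torque': array([0.00824586, 0.02851842, 0.02560192]), 'grip_force': 0.0, 'opening': 0.09158601749602965}
```

View pics/scene0.png

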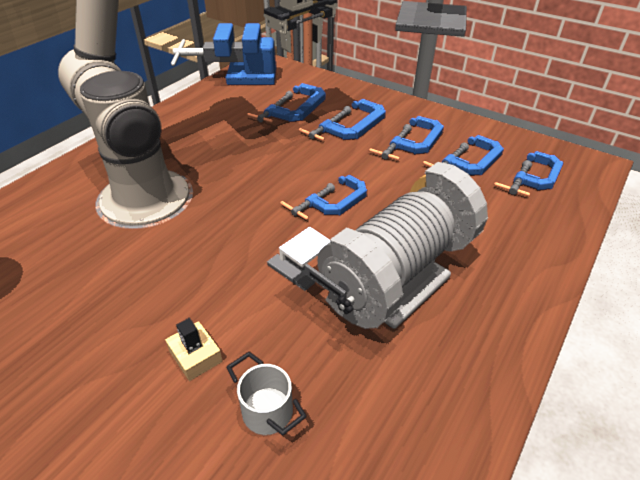

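View pics/top0.png

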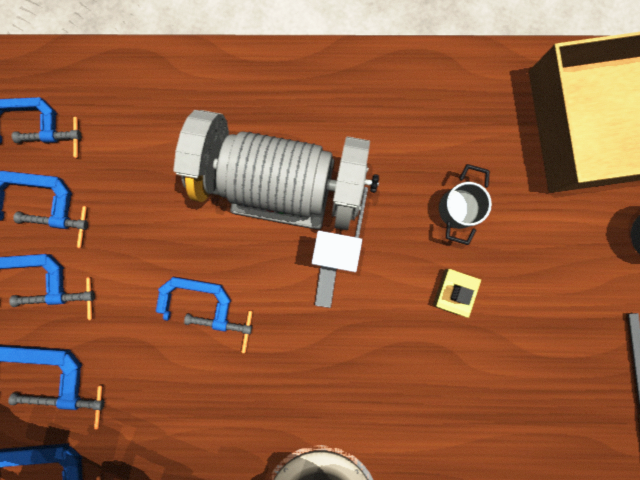

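The scene view shows the stand with the gauge at about (192,345), the rest plate at (303,250) and the wheel at (370,285). In the top view the stand is at (459,293), the plate at (338,251), the wheel at (350,190) and the offcut at (325,287). I'll zoom in next.

```bash
python3 - <<'E'
import cv2,numpy as np
s=cv2.imread("pics/scene0.png");t=cv2.imread("pics/top0.png")
def cr(im,x,y,w=66,h=50,k=6):
    c=cv2.resize(im[y:y+h,x:x+w],None,fx=k,fy=k,interpolation=cv2.INTER_CUBIC)
    for i in range(0,w,10): cv2.putText(c,str(x+i),(i*k,9),0,.32,(0,255,255),1); cv2.line(c,(i*k,10),(i*k,14),(0,255,255),1)
    for i in range(0,h,10): cv2.putText(c,str(y+i),(0,i*k+4),0,.32,(0,255,255),1)
    return c
m=np.vstack([np.hstack([cr(s,160,315,66,65,),cr(s,265,225,66,65)]) [:300*2][:390],])
cv2.imwrite("pics/c1.png",m)
m=np.hstack([cr(t,428,265,66,55),cr(t,305,205,66,80)[:330]]) if 0 else np.hstack([cr(t,428,262,66,66),cr(t,306,214,66,66)])
cv2.imwrite("pics/c2.png",m)
E
```

```text
(no output)
```

View pics/c1.png

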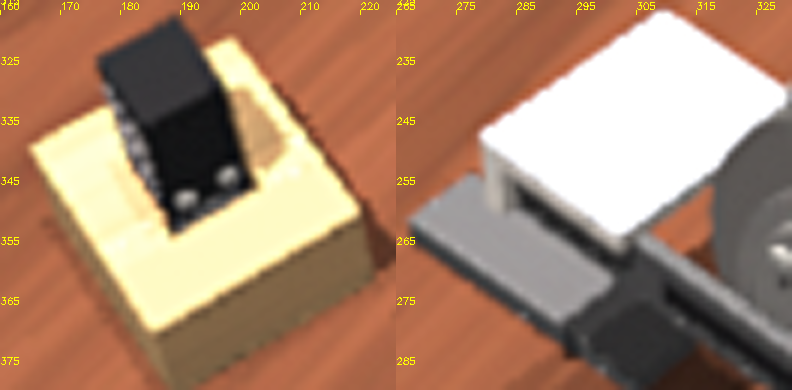

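View pics/c2.png

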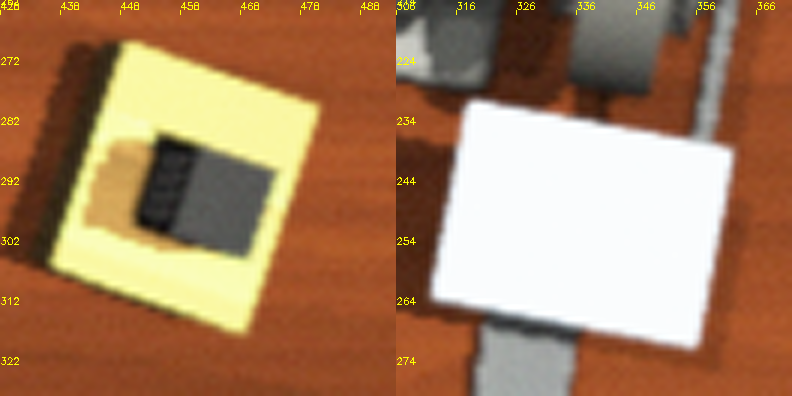

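```bash
cat > h.py <<'E'
import numpy as np
from scipy.optimize import least_squares
K={"s":(500.091,313.196,245.787,np.array([[0.8267,0.3906,-0.405,0.8921],[0.5627,-0.5736,0.5953,-0.5694],[0.0002,-0.72,-0.694,0.7696]])),
"t":(476.568,323.026,243.621,np.array([[0.0131,-0.9985,0.0539,0.4705],[-0.9997,-0.0119,0.0216,-0.0202],[-0.0209,-0.0541,-0.9983,0.9836]]))}
def proj(k,P):
    f,cx,cy,T=K[k]; q=(np.asarray(P)-T[:,3])@T[:,:3]
    return np.c_[cx+f*q[:,0]/q[:,2],cy+f*q[:,1]/q[:,2]]
def fit(obs,x0):
    # obs: list (cam, pixel, local xyz); params x,y,z,yaw
    L=np.array([o[2] for o in obs],float)
    def r(p):
        c,s=np.cos(p[3]),np.sin(p[3]); W=L@np.array([[c,s,0],[-s,c,0],[0,0,1]])+p[:3]
        return np.concatenate([proj(o[0],W[i:i+1])[0]-o[1] for i,o in enumerate(obs)])
    q=least_squares(r,x0,loss="soft_l1"); return q.x,r(q.x).reshape(-1,2)
def px(x0,y0,u,v): return np.array([x0+(u+.5)/6-.5,y0+(v+.5)/6-.5])
E
python3 - <<'E'
from h import *
S=lambda u,v:("s",px(160,315,u,v)); T=lambda u,v:("t",px(428,262,u,v))
S2=lambda u,v:("s",px(265,225,u,v)); T2=lambda u,v:("t",px(306,214,u,v))
np.set_printoptions(precision=4,suppress=True)
a,b=.039,.033
# stand top: top view corners; +x ~ image up
st=[(*T(122,40),(a,b,0)),(*T(320,105),(a,-b,0)),(*T(247,333),(-a,-b,0)),(*T(50,267),(-a,b,0)),
(*S(30,148),(-a,b,0)),(*S(232,38),(a,b,0)),(*S(360,212),(a,-b,0)),(*S(155,330),(-a,-b,0))]
p,r=fit(st,[.4,-.3,.036,-.3]); print("stand top centre",p);print(r)
c,d=.015,.013
g=[(*T(195,150),(c,d,0)),(*T(275,172),(c,-d,0)),(*T(250,257),(-c,-d,0)),(*T(180,238),(-c,d,0)),
(*S(97,60),(-c,d,0)),(*S(180,15),(c,d,0)),(*S(213,85),(c,-d,0)),(*S(152,125),(-c,-d,0)),
(*S(173,237),(-c,-d,-.05)),(*S(257,187),(c,-d,-.05))]
q,r=fit(g,[.4,-.3,.086,-.3]); print("block top centre",q);print(r)
R=np.array([[np.cos(p[3]),np.sin(p[3])],[-np.sin(p[3]),np.cos(p[3])]]);print("rel in stand",R@(q[:2]-p[:2]))
w=.04
pl=[(*T2(72,100),(0,w,0)),(*T2(338,148),(0,-w,0)),(*T2(302,348),(-.06,-w,0)),(*T2(35,300),(-.06,w,0)),
(*S2(84,132),(-.06,w,0)),(*S2(268,10),(0,w,0)),(*S2(228,240),(-.06,-w,0))]
p,r=fit(pl,[.5,-.05,.129,-.2]); print("rest",p);print(r)
# wheel prediction
for gap in (.01,.015,.02):
  o=p[:3]+np.array([np.cos(p[3]),np.sin(p[3]),0])*(gap+.075);o[2]=.125
  n=np.array([-np.sin(p[3]),np.cos(p[3]),0])
  print(gap,o,proj("s",[o-.0125*n]),proj("t",[o]))
E
```

```text
stand top centre [ 0.4278 -0.269   0.0288 -0.2657]
[[ -0.7117   0.8864]
 [ -1.4538  -0.7874]
 [  0.4621  -0.7782]
 [  0.9392   0.9343]
 [ 31.3323 -14.8743]
 [ 20.9188  30.805 ]
 [-33.5707  23.3121]
 [-21.8719 -25.6881]]
block top centre [ 0.4218 -0.2618  0.0776  1.1019]
[[ -9.2534  12.8831]
 [-16.3329  -3.0649]
 [  2.1578  -9.8033]
 [  7.5774   5.671 ]
 [  0.1432   0.1388]
 [  3.1087   0.8897]
 [  2.6721  -0.1013]
 [ -4.2247   0.2453]
 [ -2.4765  -1.4131]
 [ -0.1435  -0.0188]]
rel in stand [-0.0077  0.0054]
rest [ 0.5344 -0.031   0.0885 -0.1256]
[[  0.5241   2.3714]
 [ -1.6747   0.1721]
 [  0.0232  -1.4942]
 [  2.256    0.6056]
 [ 28.847   -4.0836]
 [ 21.4479  30.5154]
 [-23.4344  -0.2154]]
0.01 [ 0.6187 -0.0416  0.125 ] [[349.3488 281.1012]] [[345.8046 187.7877]]
0.015 [ 0.6237 -0.0423  0.125 ] [[351.6204 282.5295]] [[346.1788 185.079 ]]
0.02 [ 0.6287 -0.0429  0.125 ] [[353.9046 283.9658]] [[346.5529 182.3719]]
```

```bash
cat > m.py <<'E'
from h import *
S=lambda u,v:("s",px(160,315,u,v)); T=lambda u,v:("t",px(428,262,u,v))
S2=lambda u,v:("s",px(265,225,u,v)); T2=lambda u,v:("t",px(306,214,u,v))
np.set_printoptions(precision=4,suppress=True)
a,b=.039,.033
st=[(*T(122,40),(a,b,0)),(*T(320,105),(a,-b,0)),(*T(247,333),(-a,-b,0)),(*T(50,267),(-a,b,0)),
(*S(30,148),(-a,-b,0)),(*S(232,38),(-a,b,0)),(*S(360,212),(a,b,0)),(*S(155,330),(a,-b,0))]
p,r=fit(st,[.4,-.3,.036,-.3]); print("stand top centre",p);print(r)
c,d=.015,.013
g=[(*T(195,150),(c,d,0)),(*T(275,172),(c,-d,0)),(*T(250,257),(-c,-d,0)),(*T(180,238),(-c,d,0)),
(*S(97,60),(-c,-d,0)),(*S(180,15),(-c,d,0)),(*S(213,85),(c,d,0)),(*S(152,125),(c,-d,0)),
(*S(173,237),(c,-d,-.05)),(*S(257,187),(c,d,-.05))]
q,r=fit(g,[.4,-.3,.086,-.3]); print("block top centre",q);print(r)
R=np.array([[np.cos(p[3]),np.sin(p[3])],[-np.sin(p[3]),np.cos(p[3])]]);print("rel in stand",R@(q[:2]-p[:2]))
w=.04
pl=[(*T2(72,100),(0,w,0)),(*T2(338,148),(0,-w,0)),(*T2(302,348),(-.06,-w,0)),(*T2(35,300),(-.06,w,0)),
(*S2(84,132),(-.06,-w,0)),(*S2(268,10),(-.06,w,0)),(*S2(228,240),(0,-w,0))]
p,r=fit(pl,[.5,-.05,.129,-.2]); print("rest",p);print(r)
E
python3 m.py; python3 -c "
import cv2
s=cv2.imread('pics/scene0.png');t=cv2.imread('pics/top0.png')
import numpy as np
f=lambda im,x,y,w,h:cv2.resize(im[y:y+h,x:x+w],(400,400),interpolation=cv2.INTER_CUBIC)
cv2.imwrite('pics/c3.png',np.hstack([f(s,300,220,120,120),f(t,310,130,80,80)]))"
```

```text
stand top centre [ 0.4288 -0.2667  0.0373 -0.3139]
[[ 0.3075 -0.1217]
 [-0.6019 -0.1681]
 [-0.6292 -0.3896]
 [ 0.0263 -0.3156]
 [-0.1332  0.0631]
 [-0.4713  0.0462]
 [-0.1882 -0.4676]
 [-0.3627  0.1748]]
block top centre [ 0.4259 -0.2659  0.0854 -0.2945]
[[-0.0204 -1.2738]
 [ 0.0707 -0.699 ]
 [-0.4067  0.537 ]
 [-2.1801 -0.5606]
 [-0.9143  0.3092]
 [-1.0652  0.1303]
 [ 2.134  -0.4811]
 [-1.5357  0.8431]
 [ 0.1677 -0.6345]
 [-0.6135 -0.2063]]
rel in stand [-0.003  -0.0001]
rest [ 0.534  -0.031   0.1302 -0.1675]
[[-0.077  -0.1192]
 [-0.5126 -0.2022]
 [-0.4123 -0.5379]
 [ 0.0537 -0.5762]
 [-0.3294  0.7258]
 [-0.6178  0.1362]
 [-1.1458 -0.9877]]
```

View pics/c3.png

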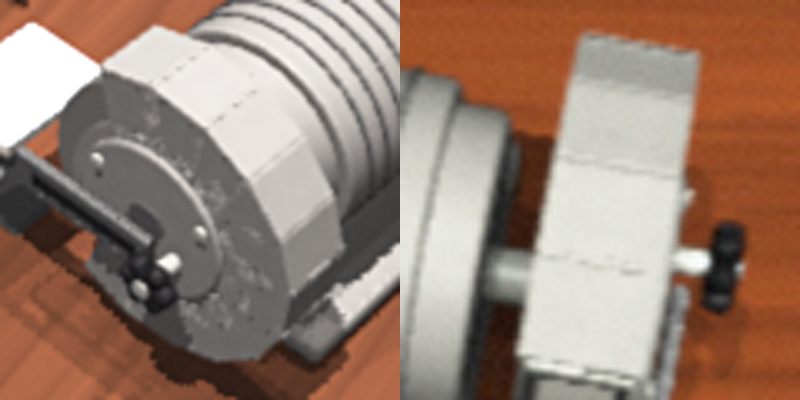

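The plate measures 0.130 high against 0.129, the stand top 0.037 against 0.036, and the block top 0.085 against 0.086, so all three agree. The rest-to-wheel gap comes out near 10 mm. The zoom shows the guard over the wheel and no stone visible from this side; the stone's front shows only in the top view, at about (342,229). The rivets on the block's +x face tell me the blade is on that side, which matches the stand's +x.

```bash
cat > g.py <<'E'
import sys
import numpy as np
from cell import robot
from scipy.spatial.transform import Rotation as R
o=robot.observe(); x,y,z,yaw=map(float,sys.argv[1:5])
A=R.from_euler("xyz",o["tool_rot"]); B=R.from_euler("xyz",[np.pi,0,yaw])
d=A.inv().apply(np.array([x,y,z])-o["tool_pos"])
print("t",o["time"],"pos",o["tool_pos"].round(4),"rot",o["tool_rot"].round(4),"F",o["contact_force"].round(1))
print("d tool",d.round(4),"norm",np.linalg.norm(d).round(3),"rotvec",(A.inv()*B).as_rotvec().round(4))
E
python3 g.py .40 .24 .43 2.9148
python3 - <<'E'
import numpy as np
# predicted later leg
c,s=np.cos(2.9148),np.sin(2.9148);d=np.array([.425-.40,-.266-.24]);print(c*d[0]+s*d[1], s*d[0]-c*d[1])
E
```

```text
t 0.1 pos [0.118  0.5115 0.4041] rot [-3.1403e+00 -2.0000e-04  2.9148e+00] F [ 0.6 -0.1 -0.7]
d tool [-0.3358 -0.2011 -0.0257] norm 0.392 rotvec [-0.0013 -0.0002 -0.    ]
-0.13813567097076584 -0.48742131303981395
```

The manual's scale: shifts go in shares of 0.25 m and turns go in shares of pi rad. Converting my numbers, -0.03 m / 0.25 = -0.12, -0.018 m / 0.25 = -0.072.

```bash
python3 drive.py '[[[-0.12,-0.072,-0.012,0,0,0],[-0.12,-0.072,-0.012,0,0,0],[-0.12,-0.072,-0.012,0,0,0],[-0.12,-0.072,-0.012,0,0,0],[-0.12,-0.072,-0.012,0,0,0],[-0.12,-0.072,-0.012,0,0,0],[-0.12,-0.072,-0.012,0,0,0],[-0.12,-0.072,-0.012,0,0,0]]]' 0.092
python3 drive.py '[[[-0.12,-0.072,-0.008,0,0,0],[-0.12,-0.072,0,0,0,0],[-0.12,-0.072,0,0,0,0],[-0.048,-0.152,0,0,0,0],[-0.04,-0.152,0,0,0,0],[-0.04,-0.152,0,0,0,0],[-0.04,-0.152,0,0,0,0],[-0.04,-0.152,0,0,0,0]]]'
python3 drive.py '[[[-0.04,-0.152,0,0,0,0],[-0.04,-0.152,0,0,0,0],[-0.04,-0.152,0,0,0,0],[-0.04,-0.152,0,0,0,0],[-0.04,-0.152,0,0,0,0],[-0.04,-0.152,0,0,0,0],[-0.04,-0.152,0,0,0,0],[0,0,0,0,0,0]]]'
python3 g.py .4255 -.266 .30 2.828
```

```text
time: 0.77
tool_pos: [0.3203, 0.3159, 0.4287]
tool_rot: [-3.141, -0.0, 2.915]
contact_force: [0.1, 0.3, -0.1]
opening: 0.0919
grip_force: 0.0
time: 1.43
tool_pos: [0.4025, 0.0459, 0.4305]
tool_rot: [3.142, -0.0, 2.915]
contact_force: [1.6, 0.1, -0.2]
opening: 0.0919
grip_force: 0.0
time: 2.1
tool_pos: [0.4112, -0.2329, 0.4301]
tool_rot: [-3.139, 0.0, 2.91]
contact_force: [-0.3, -0.4, -0.6]
opening: 0.0916
grip_force: 0.0
t 2.1 pos [ 0.4112 -0.2329  0.4301] rot [-3.1393e+00  3.0000e-04  2.9098e+00] F [-0.3 -0.4 -0.6]
d tool [-0.0215 -0.0286  0.1301] norm 0.135 rotvec [-0.0023  0.0004  0.0818]
```

To row units: 0.03 m / 0.25 = 0.12, 0.01 m / 0.25 = 0.04, 0.082 rad / 3.1416 = 0.0261.

```bash
python3 drive.py '[[[-0.02,-0.028,0.12,0,0,0],[-0.02,-0.028,0.12,0,0,0],[-0.02,-0.028,0.12,0,0,0],[-0.026,-0.0304,0.12,0,0,0],[0,0,0.04,-0.0006,0,0.0261],[0,0,0,0,0,0],[0,0,0,0,0,0]]]'
python3 g.py .4255 -.266 .227 2.83
```

```text
time: 2.68
tool_pos: [0.4259, -0.2597, 0.3003]
tool_rot: [3.139, -0.002, 2.835]
contact_force: [-0.3, 0.4, 0.0]
opening: 0.0914
grip_force: 0.0
t 2.6833 pos [ 0.4259 -0.2597  0.3003] rot [ 3.1388e+00 -1.7000e-03  2.8348e+00] F [-0.3  0.4  0. ]
d tool [-0.0016 -0.0064  0.0733] norm 0.074 rotvec [ 0.0028 -0.0017  0.0048]
```

To row units: 0.02 m / 0.25 = 0.08, -0.0064 m / 0.25 = -0.0256, 0.0048 rad / 3.1416 = 0.0015.

```bash
python3 drive.py '[[[-0.0064,-0.0256,0,0.0009,-0.0005,0.0015],[0,0,0.08,0,0,0],[0,0,0.08,0,0,0],[0,0,0,0,0,0],[0,0,0,0,0,0]]]'
python3 g.py .4255 -.266 .227 2.83
```

```text
time: 3.1
tool_pos: [0.4256, -0.2668, 0.2614]
tool_rot: [-3.141, 0.002, 2.829]
contact_force: [-0.7, 0.3, 0.2]
opening: 0.0916
grip_force: 0.0
t 3.1 pos [ 0.4256 -0.2668  0.2614] rot [-3.1407e+00  1.7000e-03  2.8289e+00] F [-0.7  0.3  0.2]
d tool [0.0004 0.0008 0.0344] norm 0.034 rotvec [-0.0009  0.0017 -0.0011]
```

To row units: 0.0172 m / 0.25 = 0.0688, 0.017 m / 0.25 = 0.068.

```bash
python3 drive.py '[[[0,0.0032,0.068,0,0,0],[0,0,0.0688,0,0,0],[0,0,0,0,0,0],[0,0,0,0,0,0]]]'
python3 drive.py '[[[0,0,0,0,0,0],[0,0,0,0,0,0],[0,0,0,0,0,0],[0,0,0,0,0,0],[0,0,0,0,0,0],[0,0,0,0,0,0],[0,0,0,0,0,0],[0,0,0,0,0,0]]]' 0.0 25
python3 g.py .4255 -.266 .227 2.83
```

```text
time: 3.43
tool_pos: [0.4261, -0.2662, 0.2276]
tool_rot: [-3.141, 0.002, 2.829]
contact_force: [0.1, -0.5, 1.3]
opening: 0.0918
grip_force: 0.0
time: 4.1
tool_pos: [0.4258, -0.2659, 0.2265]
tool_rot: [-3.141, 0.002, 2.828]
contact_force: [-0.3, 0.6, -1.2]
opening: 0.0429
grip_force: 0.0
t 4.1 pos [ 0.4258 -0.2659  0.2265] rot [-3.1409e+00  1.5000e-03  2.8280e+00] F [-0.3  0.6 -1.2]
d tool [ 0.0003 -0.0002 -0.0005] norm 0.001 rotvec [-0.0007  0.0015 -0.002 ]
```

To row units: -0.04 m / 0.25 = -0.16, -0.03 m / 0.25 = -0.12.

```bash
python3 drive.py '[[[0,0,0,0,0,0],[0,0,0,0,0,0],[0,0,0,0,0,0],[0,0,0,0,0,0],[0,0,0,0,0,0],[0,0,0,0,0,0]]]'
python3 drive.py '[[[0,0,-0.04,0,0,0],[0,0,-0.08,0,0,0],[0,0,-0.12,0,0,0],[0,0,-0.16,0,0,0],[0,0,-0.16,0,0,0],[0,0,0,0,0,0],[0,0,0,0,0,0]]]'
python3 - <<'E'
from cell import robot
import cv2,numpy as np
o=robot.observe();print(o["tool_pos"],o["tool_rot"])
from h import proj
g=o["tool_pos"]-[0,0,.159]; ims=[]
for n,k in(("scene","s"),("top","t")):
    im=robot.read_camera(n)["image"][:,:,::-1].copy(); cv2.imwrite(f"pics/{n}1.png",im)
    u,v=proj(k,[g])[0]; x,y=int(u)-33,int(v)-33; print(n,x,y)
    ims.append(cv2.resize(im[y:y+66,x:x+66],None,fx=6,fy=6,interpolation=cv2.INTER_CUBIC))
cv2.imwrite("pics/c4.png",np.hstack(ims))
E
```

```text
time: 4.6
tool_pos: [0.4258, -0.2659, 0.2264]
tool_rot: [-3.141, 0.002, 2.828]
contact_force: [0.5, -1.1, -0.1]
opening: 0.0259
grip_force: 25.0
time: 5.18
tool_pos: [0.4258, -0.2658, 0.3693]
tool_rot: [-3.139, 0.007, 2.828]
contact_force: [-0.1, 0.3, -1.8]
opening: 0.0258
grip_force: 25.0
[ 0.42579501 -0.2658079   0.36933335] [-3.13864276  0.00701878  2.82805792]
scene 138 243
top 452 266
```

View pics/c4.png

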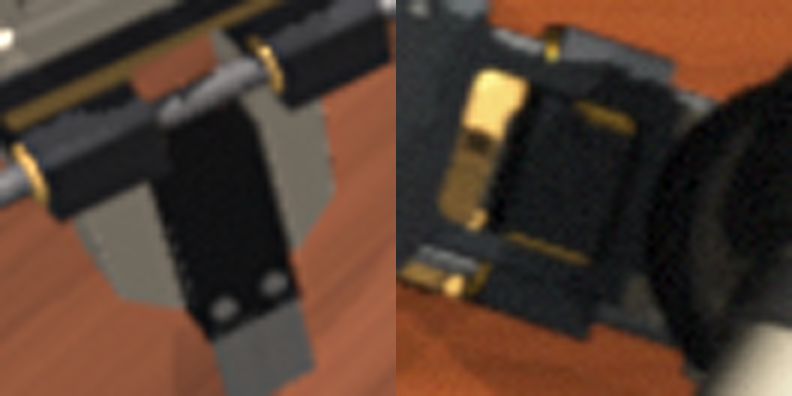

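The blade is below the riveted face, on the +x side, as assumed. Its corners are at crop (210,340), (297,299) and (315,365). Next I'll work out the gauge origin relative to the tool.

```bash
python3 - <<'E'
from h import *
S=lambda u,v:("s",px(138,243,u,v))
ob=[(*S(210,340),(.0015,-.013,0)),(*S(298,299),(.0015,.013,0)),(*S(316,365),(.0015,.012,-.028))]
yaw=2.828-np.pi
L=np.array([o[2] for o in ob]);c,s=np.cos(yaw),np.sin(yaw);M=np.array([[c,s,0],[-s,c,0],[0,0,1]])
for zz in (None,.178):
  f=lambda p:np.concatenate([proj("s",(L@M+[p[0],p[1],zz or p[2]])[i:i+1])[0]-o[1] for i,o in enumerate(ob)])
  q=least_squares(f,[.42,-.27,.178]).x; d=q-[.4258,-.2658,.178]
  print(q.round(4),"in gauge axes rel tool",(M@d).round(4),f(q).round(2))
E
python3 g.py .43 -.10 .40 2.974
```

```text
[ 0.4215 -0.258   0.1561] in gauge axes rel tool [-0.0065  0.0061 -0.0219] [ 0.15  0.39  0.22 -0.4  -0.37  0.01]
[ 0.4379 -0.2691  0.178 ] in gauge axes rel tool [0.0125 0.0006 0.    ] [-0.24  0.43  0.37 -0.63 -0.13  0.18]
t 5.2833 pos [ 0.4253 -0.2654  0.3661] rot [-3.1413e+00  6.0000e-04  2.8280e+00] F [-0.9 -0.2 -1.4]
d tool [ 0.0465  0.1588 -0.034 ] norm 0.169 rotvec [-0.0003  0.0005 -0.146 ]
```

```bash
python3 - <<'E'
from h import *
import cv2
f,cx,cy,T=K["t"]
t=cv2.imread("pics/top0.png")
for col in(338,341,344): print(col,t[222:236,col].sum(1))
d0=np.array([.534,-.031]);y=-.1675;X=np.array([np.cos(y),np.sin(y)])
for pix in((338,228.5),(342,229),(346,229.5)):
  r=T[:,:3]@[(pix[0]-cx)/f,(pix[1]-cy)/f,1]; P=T[:,3]+r*(.127-T[2,3])/r[2]
  print(pix,P.round(4),"rest x",((P[:2]-d0)@X).round(4),"y",((P[:2]-d0)@[-X[1],X[0]]).round(4))
E
python3 g.py .43 -.10 .40 2.974
```

```text
338 [272 254 218 203 166 134 116 101 126 137 137 243 622 748]
341 [280 265 232 208 191 146 106  94 102 153 169 163 326 718]
344 [294 270 262 228 198 168 136 126 182 210 226 220 274 537]
(338, 228.5) [ 0.5444 -0.0283  0.127 ] rest x 0.0098 y 0.0044
(342, 229) [ 0.5435 -0.0355  0.127 ] rest x 0.0102 y -0.0029
(346, 229.5) [ 0.5427 -0.0427  0.127 ] rest x 0.0106 y -0.0101
t 5.2833 pos [ 0.4253 -0.2654  0.3661] rot [-3.1413e+00  6.0000e-04  2.8280e+00] F [-0.9 -0.2 -1.4]
d tool [ 0.0465  0.1588 -0.034 ] norm 0.169 rotvec [-0.0003  0.0005 -0.146 ]
```

To row units: 0.039 m / 0.25 = 0.156, 0.0115 m / 0.25 = 0.046, -0.073 rad / 3.1416 = -0.0232.

```bash
python3 drive.py '[[[0.046,0.156,-0.032,0,0,0],[0.046,0.156,-0.032,0,0,0],[0.046,0.156,-0.032,0,0,0],[0.046,0.156,-0.032,0,0,0],[0,0,0,0,0,-0.0232],[0,0,0,0,0,-0.0232],[0,0,0,0,0,0],[0,0,0,0,0,0]]]'
python3 g.py .5266 -.0298 .39 2.974
```

```text
time: 5.95
tool_pos: [0.4298, -0.103, 0.3971]
tool_rot: [-3.141, -0.001, 2.972]
contact_force: [0.0, -0.0, -1.6]
opening: 0.0257
grip_force: 25.0
t 5.95 pos [ 0.4298 -0.103   0.3971] rot [-3.1413e+00 -1.3000e-03  2.9721e+00] F [ 0.  -0.  -1.6]
d tool [-0.0831  0.0885  0.007 ] norm 0.122 rotvec [-0.0003 -0.0013 -0.0019]
```

To row units: 0.0221 m / 0.25 = 0.0884, -0.0208 m / 0.25 = -0.0832, -0.0019 rad / 3.1416 = -0.0006.

```bash
python3 drive.py '[[[-0.0832,0.0884,0.004,0,0,0],[-0.0832,0.0884,0.008,0,0,0],[-0.0832,0.0884,0.008,0,0,0],[-0.0832,0.0884,0.008,0,0,0],[0,0,0,-0.0001,-0.0004,-0.0006],[0,0,0,0,0,0],[0,0,0,0,0,0]]]'
python3 g.py .5266 -.0298 .38 2.974
python3 - <<'E'
from cell import robot
import cv2,numpy as np
o=robot.observe()
from h import proj
g=o["tool_pos"]-[0,0,.2]; ims=[]
for n,k in(("scene","s"),("top","t")):
    im=robot.read_camera(n)["image"][:,:,::-1].copy(); cv2.imwrite(f"pics/{n}2.png",im)
    u,v=proj(k,[g])[0]; x,y=int(u)-33,int(v)-33; print(n,x,y)
    ims.append(cv2.resize(im[y:y+66,x:x+66],None,fx=6,fy=6,interpolation=cv2.INTER_CUBIC))
cv2.imwrite("pics/c5.png",np.hstack(ims))
E
```

```text
time: 6.53
tool_pos: [0.5265, -0.0305, 0.3903]
tool_rot: [-3.141, 0.0, 2.974]
contact_force: [0.4, -0.1, -0.2]
opening: 0.0256
grip_force: 25.0
t 6.5333 pos [ 0.5265 -0.0305  0.3903] rot [-3.1407e+00  2.0000e-04  2.9741e+00] F [ 0.4 -0.1 -0.2]
d tool [-0.      0.0007  0.0103] norm 0.01 rotvec [-0.0009  0.0002  0.0001]
scene 280 192
top 306 202
```

View pics/c5.png

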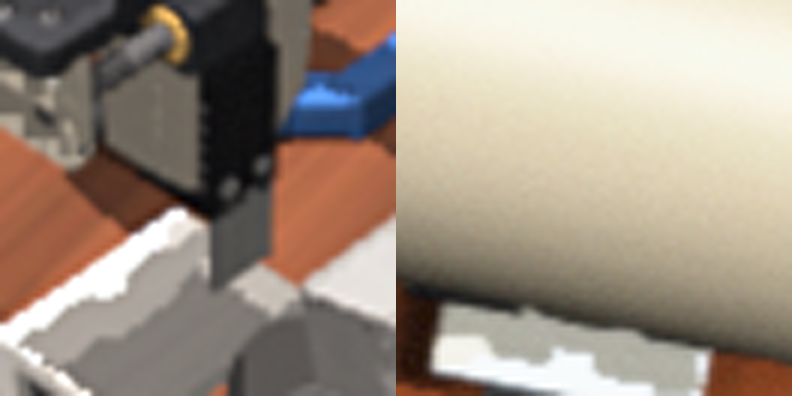

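Now I'll measure the blade from this view, with its tips at crop (213,290) and (272,255).

```bash
python3 - <<'E'
from h import *
S=lambda u,v:("s",px(280,192,u,v))
ob=[(*S(213,290),(.0015,-.012,-.028)),(*S(272,255),(.0015,.012,-.028)),(*S(209,215),(.0015,-.013,0))]
yaw=2.974-np.pi
L=np.array([o[2] for o in ob]);c,s=np.cos(yaw),np.sin(yaw);M=np.array([[c,s,0],[-s,c,0],[0,0,1]])
zz=.3903-.191
f=lambda p:np.concatenate([proj("s",(L@M+[p[0],p[1],zz])[i:i+1])[0]-o[1] for i,o in enumerate(ob)])
q=least_squares(f,[.53,-.03]).x
print(q.round(4),"rel tool",(M[:2,:2]@(q-[.5265,-.0305])).round(4),"rel rest",(M[:2,:2]@(q-[.534,-.031])).round(4),f(q).round(2))
E
python3 g.py .5275 -.0298 .345 2.974
```

```text
[ 0.5379 -0.03  ] rel tool [0.0112 0.0024] rel rest [0.0037 0.0016] [ 0.05  0.01 -0.42 -0.86  0.36  0.84]
t 6.6333 pos [ 0.5262 -0.0307  0.391 ] rot [-3.1408e+00  1.7000e-03  2.9738e+00] F [ 0.2  0.5 -0.7]
d tool [-0.0011  0.0012  0.046 ] norm 0.046 rotvec [-0.0008  0.0017 -0.0002]
```

To row units: 0.018 m / 0.25 = 0.072, 0.01 m / 0.25 = 0.04, 0.0017 rad / 3.1416 = 0.0005.

```bash
python3 drive.py '[[[-0.0044,0.004,0.04,-0.0003,0.0005,0],[0,0,0.072,0,0,0],[0,0,0.04,0,0,0],[0,0,0.012,0,0,0],[0,0,0,0,0,0]]]'
python3 drive.py '[[[0,0,0.02,0,0,0],[0,0,0.02,0,0,0],[0,0,0,0,0,0]]]'
python3 g.py .5275 -.0298 .321 2.974
```

```text
time: 7.05
tool_pos: [0.5277, -0.0293, 0.3493]
tool_rot: [3.141, -0.001, 2.975]
contact_force: [0.4, 0.1, -1.0]
opening: 0.0262
grip_force: 25.0
time: 7.3
tool_pos: [0.5279, -0.0291, 0.3397]
tool_rot: [3.141, 0.0, 2.976]
contact_force: [-0.5, 0.1, -1.2]
opening: 0.026
grip_force: 25.0
t 7.3 pos [ 0.5279 -0.0291  0.3397] rot [3.1414e+00 3.0000e-04 2.9759e+00] F [-0.5  0.1 -1.2]
d tool [ 0.0003 -0.0008  0.0187] norm 0.019 rotvec [0.0002 0.0003 0.0019]
```

To row units: 0.006 m / 0.25 = 0.024, 0.004 m / 0.25 = 0.016.

```bash
python3 drive.py '[[[0,0,0.024,0,0,0],[0,0,0.024,0,0,0],[0,0,0.016,0,0,0],[0,0,0,0,0,0]]]'
python3 drive.py '[[[0,0,0.004,0,0,0],[0,0,0.004,0,0,0],[0,0,0,0,0,0]]]'
python3 drive.py '[[[0,0,0.002,0,0,0],[0,0,0.002,0,0,0],[0,0,0,0,0,0]]]'
```

```text
time: 7.63
tool_pos: [0.5278, -0.029, 0.3232]
tool_rot: [3.141, -0.001, 2.976]
contact_force: [0.5, -0.2, -1.4]
opening: 0.0257
grip_force: 25.0
time: 7.88
tool_pos: [0.5282, -0.0291, 0.3223]
tool_rot: [3.141, 0.001, 2.976]
contact_force: [0.2, 0.4, -0.8]
opening: 0.0254
grip_force: 25.0
time: 8.13
tool_pos: [0.5281, -0.0291, 0.3214]
tool_rot: [3.141, 0.001, 2.976]
contact_force: [0.3, 0.1, 0.0]
opening: 0.0258
grip_force: 25.0
```

To row units: 0.0005 m / 0.25 = 0.002.

```bash
python3 drive.py '[[[0,0,0.002,0,0,0],[0,0,0,0,0,0],[0,0,0,0,0,0]]]'
python3 drive.py '[[[0,0,0.002,0,0,0],[0,0,0,0,0,0],[0,0,0,0,0,0]]]'
```

```text
time: 8.38
tool_pos: [0.5281, -0.0291, 0.3208]
tool_rot: [3.141, 0.001, 2.976]
contact_force: [0.3, 1.3, -0.7]
opening: 0.0259
grip_force: 25.0
time: 8.63
tool_pos: [0.5281, -0.0291, 0.3203]
tool_rot: [3.141, 0.001, 2.976]
contact_force: [0.9, -0.1, -1.3]
opening: 0.0254
grip_force: 25.0
```

To row units: 0.0005 m / 0.25 = 0.002.

```bash
python3 drive.py '[[[0,0,0.002,0,0,0],[0,0,0,0,0,0],[0,0,0,0,0,0]]]'
python3 drive.py '[[[0,0,0.002,0,0,0],[0,0,0,0,0,0],[0,0,0,0,0,0]]]'
python3 drive.py '[[[0,0,0.002,0,0,0],[0,0,0,0,0,0],[0,0,0,0,0,0]]]'
```

```text
time: 8.88
tool_pos: [0.5281, -0.0291, 0.3198]
tool_rot: [3.141, 0.001, 2.976]
contact_force: [-0.4, 0.1, -0.1]
opening: 0.0259
grip_force: 25.0
time: 9.13
tool_pos: [0.5281, -0.0291, 0.3194]
tool_rot: [3.141, 0.001, 2.976]
contact_force: [-0.4, 0.2, 0.4]
opening: 0.0256
grip_force: 25.0
time: 9.38
tool_pos: [0.5281, -0.0291, 0.3194]
tool_rot: [3.141, 0.002, 2.976]
contact_force: [-2.2, 0.8, 5.8]
opening: 0.0259
grip_force: 25.0
```

To row units: -0.0003 m / 0.25 = -0.0012.

```bash
python3 drive.py '[[[0,0,-0.0012,0,0,0],[0,0,0,0,0,0],[0,0,0,0,0,0],[0,0,0,0,0,0],[0,0,0,0,0,0],[0,0,0,0,0,0]]]' 0.092
python3 drive.py '[[[0,0,-0.04,0,0,0],[0,0,-0.12,0,0,0],[0,0,-0.14,0,0,0],[0,0,-0.08,0,0,0],[0.08,0,0,0,0,0],[0.12,0,0,0,0,0],[0.12,0,0,0,0,0],[0,0,0,0,0,0]]]' 0.0
python3 g.py .4453 -.016 .286 2.974
```

```text
time: 9.88
tool_pos: [0.5281, -0.0291, 0.319]
tool_rot: [3.141, 0.001, 2.976]
contact_force: [-0.9, -0.2, 0.0]
opening: 0.0616
grip_force: 0.0
time: 10.55
tool_pos: [0.445, -0.0148, 0.4145]
tool_rot: [3.141, -0.002, 2.976]
contact_force: [0.6, 0.2, -0.2]
opening: 0.017
grip_force: 0.0
t 10.55 pos [ 0.445  -0.0148  0.4145] rot [ 3.1413e+00 -2.1000e-03  2.9765e+00] F [ 0.6  0.2 -0.2]
d tool [-0.0008 -0.0012  0.1285] norm 0.129 rotvec [ 0.0003 -0.0021  0.0025]
```

To row units: 0.03 m / 0.25 = 0.12, 0.008 m / 0.25 = 0.032, 0.0025 rad / 3.1416 = 0.0008.

```bash
python3 drive.py '[[[0,-0.0048,0.12,0,0,0.0008],[0,0,0.12,0,0,0],[0,0,0.12,0,0,0],[0,0,0.12,0,0,0],[0,0,0.032,0,0,0],[0,0,0,0,0,0],[0,0,0,0,0,0]]]' 0.0
python3 - <<'E'
from cell import robot
import cv2,numpy as np
im=robot.read_camera("scene")["image"][:,:,::-1]; t=robot.read_camera("top")["image"][:,:,::-1]
cv2.imwrite("pics/s3.png",im);cv2.imwrite("pics/t3.png",t)
cv2.imwrite("pics/c6.png",np.hstack([cv2.resize(im[195:295,250:350],(400,400),interpolation=cv2.INTER_CUBIC),cv2.resize(t[205:285,300:380],(400,400),interpolation=cv2.INTER_CUBIC)]))
E
python3 g.py .4453 -.016 .286 2.974
```

```text
time: 11.13
tool_pos: [0.4498, -0.0172, 0.287]
tool_rot: [3.141, 0.002, 2.973]
contact_force: [0.6, -0.1, 0.2]
opening: 0.0006
grip_force: 0.0
t 11.2333 pos [ 0.4499 -0.0172  0.2878] rot [3.1416 0.0044 2.9734] F [0.1 0.6 0.4]
d tool [0.0048 0.0004 0.0017] norm 0.005 rotvec [ 0.      0.0044 -0.0006]
```

View pics/c6.png

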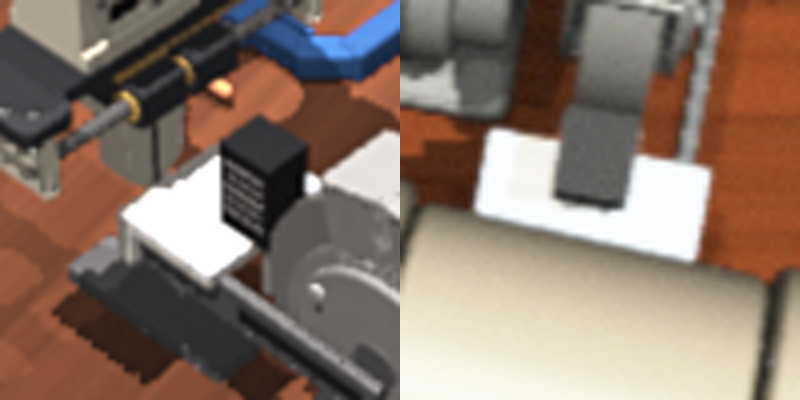

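The picture shows the gauge standing upright on the rest (left crop about (263,185)) with its blade side to the wheel, and the closed fingers behind the lip. I'll push in gently.

To row units: -0.004 m / 0.25 = -0.016, -0.003 m / 0.25 = -0.012.

```bash
python3 drive.py '[[[-0.016,0,0,0,0,0],[-0.012,0,0,0,0,0],[-0.004,0,0,0,0,0],[0,0,0,0,0,0]]]'
python3 drive.py '[[[-0.004,0,0,0,0,0],[-0.004,0,0,0,0,0],[-0.004,0,0,0,0,0],[0,0,0,0,0,0]]]'
python3 drive.py '[[[-0.004,0,0,0,0,0],[-0.004,0,0,0,0,0],[-0.004,0,0,0,0,0],[0,0,0,0,0,0]]]'
```

```text
time: 11.57
tool_pos: [0.4574, -0.0185, 0.2865]
tool_rot: [3.141, 0.002, 2.973]
contact_force: [-0.4, -0.2, -0.3]
opening: 0.0003
grip_force: 0.0
time: 11.9
tool_pos: [0.4601, -0.019, 0.2861]
tool_rot: [3.141, 0.001, 2.973]
contact_force: [0.4, -0.8, -0.0]
opening: 0.0003
grip_force: 0.0
time: 12.23
tool_pos: [0.463, -0.0194, 0.2861]
tool_rot: [3.141, 0.001, 2.973]
contact_force: [0.5, -0.6, -0.2]
opening: 0.0004
grip_force: 0.0
```

To row units: -0.0007 m / 0.25 = -0.0028.

```bash
for i in 1 2 3; do python3 drive.py '[[[-0.0028,0,0,0,0,0],[-0.0028,0,0,0,0,0],[0,0,0,0,0,0]]]' | egrep 'pos|force: \['; done
```

```text
tool_pos: [0.464, -0.0196, 0.286]
contact_force: [-1.6, 1.0, 1.3]
tool_pos: [0.4646, -0.0197, 0.2859]
contact_force: [-7.1, 1.4, 5.4]
tool_pos: [0.4657, -0.0198, 0.2858]
contact_force: [-8.6, 0.9, 7.0]
```

To row units: -0.0007 m / 0.25 = -0.0028.

```bash
python3 drive.py '[[[-0.0028,0,0,0,0,0],[-0.0028,0,0,0,0,0],[-0.0028,0,0,0,0,0],[0,0,0,0,0,0]]]' | egrep 'pos|force: \['; for i in 1 2; do python3 drive.py '[[[-0.002,0,0,0,0,0],[-0.002,0,0,0,0,0],[0,0,0,0,0,0]]]' | egrep 'pos|force: \['; done
```

```text
tool_pos: [0.4676, -0.0202, 0.2858]
contact_force: [-9.2, 1.7, 6.1]
tool_pos: [0.4686, -0.0203, 0.2858]
contact_force: [-8.8, 0.0, 7.0]
tool_pos: [0.4695, -0.0205, 0.2858]
contact_force: [-8.7, 0.8, 6.7]
```

To row units: -0.0005 m / 0.25 = -0.002.

```bash
for i in 1 2 3; do python3 drive.py '[[[-0.002,0,0,0,0,0],[0,0,0,0,0,0]]]' | egrep 'pos|force: \['; done
```

```text
tool_pos: [0.47, -0.0206, 0.2858]
contact_force: [-9.1, 0.4, 7.9]
tool_pos: [0.4705, -0.0207, 0.2858]
contact_force: [-9.1, 1.4, 6.4]
tool_pos: [0.471, -0.0208, 0.2858]
contact_force: [-9.8, 1.0, 6.5]
```

To row units: -0.0004 m / 0.25 = -0.0016.

```bash
for i in 1 2; do python3 drive.py '[[[-0.0016,0,0,0,0,0],[0,0,0,0,0,0]]]' | egrep 'pos|force: \['; done
```

```text
tool_pos: [0.4714, -0.0208, 0.2858]
contact_force: [-9.3, 0.4, 7.6]
tool_pos: [0.4718, -0.0209, 0.2858]
contact_force: [-9.9, 0.2, 6.3]
```

To row units: -0.0003 m / 0.25 = -0.0012.

```bash
python3 drive.py '[[[-0.0012,0,0,0,0,0],[0,0,0,0,0,0]]]' | egrep 'pos|force: \['
```

```text
tool_pos: [0.4721, -0.021, 0.2858]
contact_force: [-9.2, 0.6, 6.7]
```

To row units: -0.0004 m / 0.25 = -0.0016.

```bash
for i in 1 2; do python3 drive.py '[[[-0.0016,0,0,0,0,0],[0,0,0,0,0,0]]]' | egrep 'pos|force: \['; done
```

```text
tool_pos: [0.4724, -0.021, 0.2858]
contact_force: [-10.4, 1.2, 7.5]
tool_pos: [0.4726, -0.021, 0.2858]
contact_force: [-10.9, 0.7, 9.1]
```

The manual's scale: shifts go in shares of 0.25 m and turns go in shares of pi rad. Converting my numbers, -0.0004 m / 0.25 = -0.0016.

```bash
python3 drive.py '[[[-0.0016,0,0,0,0,0],[0,0,0,0,0,0]]]' | egrep 'pos|force: \['
```

```text
tool_pos: [0.4727, -0.0211, 0.2858]
contact_force: [-12.4, 1.1, 9.7]
```

To row units: -0.0004 m / 0.25 = -0.0016.

```bash
for i in 1 2; do python3 drive.py '[[[-0.0016,0,0,0,0,0],[0,0,0,0,0,0]]]' | egrep 'pos|force: \['; done
```

```text
tool_pos: [0.4729, -0.0211, 0.2858]
contact_force: [-13.7, 1.1, 10.8]
tool_pos: [0.4731, -0.0211, 0.2858]
contact_force: [-15.7, 1.5, 12.5]
```

The nip was felt: the push rose from 9 to 15.7 N, so the squeeze is about 6.5 N. Now I'll back off and go back to the gauge.

To row units: -0.04 m / 0.25 = -0.16, 0.015 m / 0.25 = 0.06.

```bash
python3 drive.py '[[[0.008,0,0,0,0,0],[0.012,0,0,0,0,0],[0.04,0,0,0,0,0],[0.06,0,-0.04,0,0,0],[0,0,-0.16,0,0,0],[0,0,-0.16,0,0,0],[0,0,-0.16,0,0,0],[0,0,0,0,0,0]]]' 0.07
python3 drive.py '[[[0,0,0,0,0,0],[0,0,0,0,0,0],[0,0,0,0,0,0],[0,0,0,0,0,0]]]' 0.07
python3 g.py .5309 -.0296 .41 2.976
```

```text
time: 16.32
tool_pos: [0.4472, -0.0168, 0.4236]
tool_rot: [-3.141, 0.016, 2.974]
contact_force: [1.4, -0.3, 0.6]
opening: 0.0493
grip_force: 0.0
time: 16.65
tool_pos: [0.4457, -0.0165, 0.4147]
tool_rot: [3.141, -0.002, 2.973]
contact_force: [0.3, 0.3, -0.4]
opening: 0.0692
grip_force: 0.0
t 16.65 pos [ 0.4457 -0.0165  0.4147] rot [ 3.1413e+00 -1.7000e-03  2.9733e+00] F [ 0.3  0.3 -0.4]
d tool [-0.0862  0.0014  0.0045] norm 0.086 rotvec [ 0.0003 -0.0017 -0.0027]
```

To row units: -0.03 m / 0.25 = -0.12, -0.026 m / 0.25 = -0.104, -0.0027 rad / 3.1416 = -0.0009.

```bash
python3 drive.py '[[[-0.12,0.002,0,0,0,-0.0009],[-0.12,0.002,0,0,0,0],[-0.104,0.0016,0,0,0,0],[0,0,0,0,0,0],[0,0,0,0,0,0],[0,0,0,0,0,0]]]' 0.07
python3 g.py .5309 -.0296 .3195 2.976
python3 - <<'E'
from cell import robot
import cv2,numpy as np
im=robot.read_camera("scene")["image"][:,:,::-1]
cv2.imwrite("pics/s4.png",im);cv2.imwrite("pics/c7.png",cv2.resize(im[190:290,270:370],(600,600),interpolation=cv2.INTER_CUBIC))
E
```

```text
time: 17.15
tool_pos: [0.5304, -0.0293, 0.4149]
tool_rot: [3.141, -0.002, 2.976]
contact_force: [-0.8, -0.3, 1.0]
opening: 0.0703
grip_force: 0.0
t 17.15 pos [ 0.5304 -0.0293  0.4149] rot [ 3.1413e+00 -1.9000e-03  2.9761e+00] F [-0.8 -0.3  1. ]
d tool [-0.0007 -0.0002  0.0954] norm 0.095 rotvec [ 0.0003 -0.0019  0.0001]
```

View pics/c7.png

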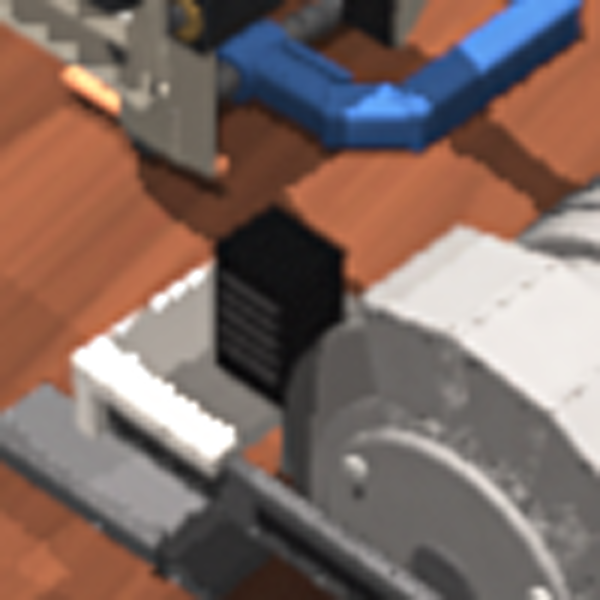

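The gauge is upright in the nip, with its block's top corners at crop (215,240), (275,205), (345,250) and (287,290). I'll check its place before descending.

To row units: 0.03 m / 0.25 = 0.12, 0.025 m / 0.25 = 0.1, -0.0019 rad / 3.1416 = -0.0006.

```bash
python3 - <<'E'
from h import *
yaw=2.976-np.pi;c,s=np.cos(yaw),np.sin(yaw);M=np.array([[c,s,0],[-s,c,0],[0,0,1]])
for P in ([.5304,-.0293],[.526,-.029]):
  L=np.array([[-.015,-.013,0],[-.015,.013,0],[.015,.013,0],[.015,-.013,0]])@M+[*P,.179]
  print((((proj("s",L)-[270,190])+.5)*6).round(0).tolist())
E
python3 drive.py '[[[-0.002,0,0.12,0,-0.0006,0],[0,0,0.12,0,0,0],[0,0,0.1,0,0,0],[0,0,0.038,0,0,0],[0,0,0,0,0,0],[0,0,0,0,0,0]]]'
python3 g.py .5309 -.0296 .3195 2.976
```

```text
[[211.0, 247.0], [272.0, 205.0], [346.0, 252.0], [285.0, 296.0]]
[[199.0, 241.0], [260.0, 199.0], [334.0, 245.0], [273.0, 289.0]]
time: 17.7
tool_pos: [0.5315, -0.0295, 0.3225]
tool_rot: [3.141, 0.003, 2.976]
contact_force: [0.5, 0.1, -0.1]
opening: 0.0699
grip_force: 0.0
t 17.7 pos [ 0.5315 -0.0295  0.3225] rot [3.1415 0.0035 2.9762] F [ 0.5  0.1 -0.1]
d tool [ 0.0006 -0.0002  0.003 ] norm 0.003 rotvec [0.0001 0.0035 0.0002]
```

```bash
python3 drive.py '[[[0,0,0,0,0,0],[0,0,0,0,0,0],[0,0,0,0,0,0],[0,0,0,0,0,0],[0,0,0,0,0,0],[0,0,0,0,0,0],[0,0,0,0,0,0],[0,0,0,0,0,0]]]' 0.0 30
python3 drive.py '[[[0,0,0,0,0,0],[0,0,0,0,0,0],[0,0,0,0,0,0]]]'
```

```text
time: 18.37
tool_pos: [0.5316, -0.0296, 0.3217]
tool_rot: [3.142, 0.003, 2.976]
contact_force: [0.3, -0.7, 0.7]
opening: 0.0261
grip_force: 30.0
time: 18.62
tool_pos: [0.5316, -0.0296, 0.3217]
tool_rot: [-3.142, 0.003, 2.976]
contact_force: [-1.2, -1.3, 1.5]
opening: 0.0262
grip_force: 30.0
```

Gripped. Now the slow draw, straight up.

To row units: -0.0006 m / 0.25 = -0.0024.

```bash
python3 drive.py '[[[0,0,-0.0024,0,0,0],[0,0,-0.0024,0,0,0],[0,0,-0.0024,0,0,0],[0,0,-0.0024,0,0,0]]]' | egrep 'pos|force'
python3 drive.py '[[[0,0,-0.0024,0,0,0],[0,0,-0.0024,0,0,0],[0,0,-0.0024,0,0,0],[0,0,-0.0024,0,0,0]]]' | egrep 'pos|force'
python3 drive.py '[[[0,0,-0.0024,0,0,0],[0,0,-0.0024,0,0,0],[0,0,-0.0024,0,0,0],[0,0,-0.0024,0,0,0]]]' | egrep 'pos|force'
```

```text
tool_pos: [0.5317, -0.0295, 0.3234]
contact_force: [3.9, -0.5, -8.2]
grip_force: 30.0
tool_pos: [0.5316, -0.0295, 0.3264]
contact_force: [3.1, -1.2, -7.9]
grip_force: 30.0
tool_pos: [0.5316, -0.0295, 0.3289]
contact_force: [3.8, -1.1, -8.6]
grip_force: 30.0
```

The drag is even at about 7 N. A small sideways bias is pulling towards the rest, so I'll trim it out while I keep drawing.

To row units: -0.0006 m / 0.25 = -0.0024, -0.0001 m / 0.25 = -0.0004.

```bash
python3 drive.py '[[[-0.0004,0,-0.0024,0,0,0],[-0.0004,0,-0.0024,0,0,0],[-0.0004,0,-0.0024,0,0,0],[0,0,-0.0024,0,0,0]]]' | egrep 'pos|force'
python3 drive.py '[[[-0.0004,0,-0.0024,0,0,0],[-0.0004,0,-0.0024,0,0,0],[0,0,-0.0024,0,0,0],[0,0,-0.0024,0,0,0]]]' | egrep 'pos|force'
python3 drive.py '[[[0,0,-0.0024,0,0,0],[0,0,-0.0024,0,0,0],[0,0,-0.0024,0,0,0],[0,0,-0.0024,0,0,0]]]' | egrep 'pos|force'
```

```text
tool_pos: [0.5318, -0.0295, 0.3312]
contact_force: [2.2, -0.7, -8.7]
grip_force: 30.0
tool_pos: [0.5318, -0.0296, 0.3335]
contact_force: [0.3, 0.0, -8.8]
grip_force: 30.0
tool_pos: [0.5319, -0.0295, 0.3359]
contact_force: [-1.1, 0.2, -9.2]
grip_force: 30.0
```

The drag stays light and even at 7–8 N, now with no side force. I'll finish drawing it out.

To row units: -0.0008 m / 0.25 = -0.0032.

```bash
python3 drive.py '[[[0,0,-0.0032,0,0,0],[0,0,-0.0032,0,0,0],[0,0,-0.0032,0,0,0],[0,0,-0.0032,0,0,0],[0,0,-0.0032,0,0,0],[0,0,-0.0032,0,0,0],[0,0,-0.0032,0,0,0],[0,0,-0.0032,0,0,0]]]' | egrep 'pos|force'
python3 drive.py '[[[0,0,-0.004,0,0,0],[0,0,-0.004,0,0,0],[0,0,-0.004,0,0,0],[0,0,-0.004,0,0,0],[0,0,-0.004,0,0,0],[0,0,-0.004,0,0,0],[0,0,-0.008,0,0,0],[0,0,-0.008,0,0,0]]]' | egrep 'pos|force'
python3 drive.py '[[[0,0,-0.04,0,0,0],[0,0,-0.08,0,0,0],[0,0,-0.08,0,0,0],[0,0,0,0,0,0],[0,0,0,0,0,0]]]' | egrep 'pos|force|rot'
python3 g.py .4253 -.2659 .40 2.828
```

```text
tool_pos: [0.5319, -0.0295, 0.3424]
contact_force: [-2.8, 0.3, -8.5]
grip_force: 30.0
tool_pos: [0.532, -0.0296, 0.3529]
contact_force: [-4.0, -0.1, -2.8]
grip_force: 30.0
tool_pos: [0.5326, -0.0297, 0.4047]
tool_rot: [-3.142, 0.01, 2.976]
contact_force: [-1.0, -1.0, -1.1]
grip_force: 30.0
t 22.3667 pos [ 0.5326 -0.0297  0.4047] rot [-3.1415  0.0099  2.9761] F [-1.  -1.  -1.1]
d tool [ 0.0669 -0.2506  0.0041] norm 0.259 rotvec [0.0007 0.0098 0.1481]
```

The light drag was felt and the gauge is free. Back to the stand, hovering at the same pose as the earlier picture so I can compare the grip.

To row units: -0.0358 m / 0.25 = -0.1432, 0.0096 m / 0.25 = 0.0384.

```bash
python3 drive.py '[[[0.0384,-0.1432,0,0,0,0],[0.0384,-0.1432,0,0,0,0],[0.0384,-0.1432,0,0,0,0],[0.0384,-0.1432,0,0,0,0],[0.0384,-0.1432,0,0,0,0],[0.0384,-0.1432,0,0,0,0],[0.038,-0.1432,0.016,0,0,0],[0,0,0,0,0,0]]]' | egrep 'pos|rot|opening'
python3 drive.py '[[[0,0,0,0,0,0.0236],[0,0,0,0,0,0.0236],[0,0,0,0,0,0],[0,0,0,0,0,0]]]' | egrep 'pos|rot|opening'
python3 g.py .4253 -.2654 .3675 2.828
```

```text
tool_pos: [0.4222, -0.2706, 0.3971]
tool_rot: [-3.139, 0.002, 2.971]
opening: 0.0258
tool_pos: [0.4246, -0.2655, 0.3978]
tool_rot: [3.141, 0.003, 2.83]
opening: 0.0255
t 23.3667 pos [ 0.4246 -0.2655  0.3978] rot [3.1409e+00 2.8000e-03 2.8304e+00] F [-0.8 -0.4 -0.8]
d tool [-0.0006  0.0003  0.0303] norm 0.03 rotvec [0.0007 0.0028 0.0024]
```

To row units: 0.0153 m / 0.25 = 0.0612, 0.015 m / 0.25 = 0.06, 0.0028 rad / 3.1416 = 0.0009.

```bash
python3 drive.py '[[[-0.0024,0.0012,0.06,0.0002,0.0009,0.0008],[0,0,0.0612,0,0,0],[0,0,0,0,0,0],[0,0,0,0,0,0],[0,0,0,0,0,0]]]' | egrep 'pos|rot|opening'
python3 - <<'E'
from cell import robot
import cv2,numpy as np
from h import *
o=robot.observe();print(o["tool_pos"],o["tool_rot"])
im=robot.read_camera("scene")["image"][:,:,::-1].copy();cv2.imwrite("pics/s5.png",im)
a=cv2.imread("pics/scene1.png")
c=cv2.resize(np.hstack([a[283:321,158:202],im[283:321,158:202]]),None,fx=9,fy=9,interpolation=cv2.INTER_CUBIC)
cv2.imwrite("pics/c8.png",c)
t=a[283:300,168:188]  # rivets / blade top
for T,(x,y) in((a[278:300,166:190],(166,278)),(a[285:308,170:192],(170,285))):
    r=cv2.matchTemplate(cv2.resize(im,None,fx=4,fy=4,interpolation=2)[1000:1360,600:840],cv2.resize(T,None,fx=4,fy=4,interpolation=2),cv2.TM_CCOEFF_NORMED)
    m=cv2.minMaxLoc(r);print(m[1],(m[3][0]+600)/4-x,(m[3][1]+1000)/4-y)
E
```

```text
tool_pos: [0.4254, -0.2656, 0.3685]
tool_rot: [-3.141, 0.001, 2.827]
opening: 0.0262
[ 0.42543936 -0.26555704  0.36853579] [-3.14112159e+00  1.01562048e-03  2.82701798e+00]
0.9866613745689392 -0.25 -0.25
0.9912270903587341 -0.25 -0.25
```

View pics/c8.png

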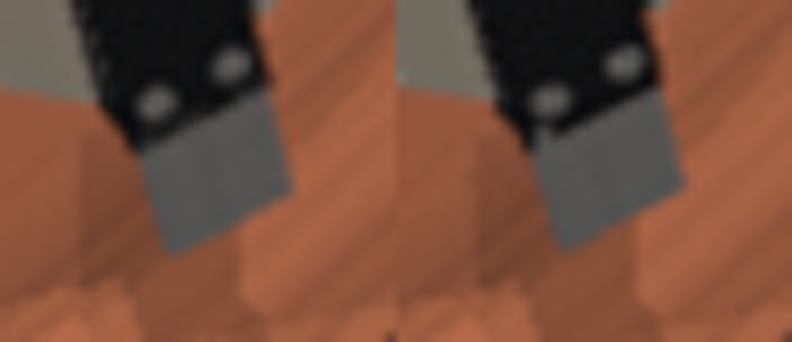

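The two crops match within 0.3 px, so the grip is effectively unchanged. I'll lower the blade into the slot, watching the force.

To row units: 0.035 m / 0.25 = 0.14, 0.034 m / 0.25 = 0.136.

```bash
python3 g.py .4257 -.2659 .27 2.828
python3 drive.py '[[[-0.0012,-0.0008,0.12,0,0,0],[0,0,0.14,0,0,0],[0,0,0.136,0,0,0],[0,0,0,0,0,0],[0,0,0,0,0,0],[0,0,0,0,0,0]]]' | egrep 'pos|rot|force: \['
python3 g.py .4257 -.2659 .25 2.828
```

```text
t 23.8333 pos [ 0.4254 -0.2656  0.3687] rot [-3.1409e+00  1.5000e-03  2.8268e+00] F [-0.7 -0.3 -0.6]
d tool [-0.0002 -0.0001  0.0987] norm 0.099 rotvec [-0.0007  0.0015 -0.0012]
tool_pos: [0.4261, -0.2665, 0.2709]
tool_rot: [-3.14, 0.003, 2.826]
contact_force: [0.5, 0.2, -0.8]
t 24.3333 pos [ 0.4261 -0.2665  0.2709] rot [-3.1403e+00  3.0000e-03  2.8260e+00] F [ 0.5  0.2 -0.8]
d tool [0.0006 0.0005 0.0209] norm 0.021 rotvec [-0.0013  0.003  -0.002 ]
```

To row units: 0.006 m / 0.25 = 0.024, 0.005 m / 0.25 = 0.02, 0.003 rad / 3.1416 = 0.001.

```bash
python3 drive.py '[[[0.0024,0.002,0.024,-0.0004,0.001,-0.0006],[0,0,0.02,0,0,0],[0,0,0.012,0,0,0],[0,0,0,0,0,0]]]' | egrep 'pos|rot|force: \['
python3 drive.py '[[[0,0,0.012,0,0,0],[0,0,0.012,0,0,0],[0,0,0,0,0,0]]]' | egrep 'pos|rot|force: \['
```

```text
tool_pos: [0.4252, -0.2654, 0.2564]
tool_rot: [3.141, -0.001, 2.828]
contact_force: [-1.9, 1.5, 10.0]
tool_pos: [0.4262, -0.2658, 0.2522]
tool_rot: [-3.14, 0.005, 2.828]
contact_force: [6.3, -1.3, -3.1]
```

To row units: -0.0008 m / 0.25 = -0.0032.

```bash
python3 drive.py '[[[-0.0032,0,0,0,0,0],[0,0,0,0,0,0],[0,0,0,0,0,0]]]' | egrep 'pos|rot|force: \['
python3 drive.py '[[[-0.002,0,0.004,0,0,0],[0,0,0.004,0,0,0],[0,0,0,0,0,0]]]' | egrep 'pos|rot|force: \['
```

```text
tool_pos: [0.4269, -0.2663, 0.2499]
tool_rot: [-3.141, 0.003, 2.827]
contact_force: [5.3, -1.6, 1.6]
tool_pos: [0.4272, -0.2664, 0.2475]
tool_rot: [-3.141, 0.002, 2.827]
contact_force: [6.2, -2.1, 0.5]
```

To row units: -0.001 m / 0.25 = -0.004.

```bash
python3 drive.py '[[[-0.004,0,0,0,0,0],[0,0,0,0,0,0]]]' | egrep 'pos|rot|force: \['
python3 drive.py '[[[0,0,0.008,0,0,0],[0,0,0.008,0,0,0],[0,0,0,0,0,0]]]' | egrep 'pos|rot|force: \['
```

```text
tool_pos: [0.4277, -0.2664, 0.2472]
tool_rot: [3.141, -0.001, 2.828]
contact_force: [5.5, -2.7, 1.4]
tool_pos: [0.4276, -0.2663, 0.2429]
tool_rot: [3.141, -0.0, 2.827]
contact_force: [5.2, -3.6, -1.0]
```

To row units: -0.001 m / 0.25 = -0.004, -0.0004 m / 0.25 = -0.0016.

```bash
python3 drive.py '[[[-0.004,-0.0016,0.004,0,0,0],[0,0,0.004,0,0,0],[0,0,0,0,0,0]]]' | egrep 'pos|rot|force: \['
python3 drive.py '[[[0,0,0.008,0,0,0],[0,0,0.008,0,0,0],[0,0,0,0,0,0]]]' | egrep 'pos|rot|force: \['
```

```text
tool_pos: [0.428, -0.2667, 0.2406]
tool_rot: [3.14, -0.002, 2.828]
contact_force: [4.2, -2.6, -1.9]
tool_pos: [0.428, -0.2667, 0.2365]
tool_rot: [3.14, -0.002, 2.828]
contact_force: [5.4, -2.5, -1.7]
```

To row units: 0.002 m / 0.25 = 0.008, -0.0005 m / 0.25 = -0.002.

```bash
python3 drive.py '[[[-0.002,-0.0012,0.008,0,0,0],[0,0,0.008,0,0,0],[0,0,0,0,0,0]]]' | egrep 'pos|rot|force: \['
for i in 1 2 3; do python3 drive.py '[[[0,0,0.004,0,0,0],[0,0,0,0,0,0]]]' | egrep 'pos|force: \['; done
```

```text
tool_pos: [0.4282, -0.267, 0.2323]
tool_rot: [3.14, -0.003, 2.828]
contact_force: [4.7, -1.9, -4.5]
tool_pos: [0.4282, -0.2669, 0.2316]
contact_force: [4.9, -1.1, -2.0]
tool_pos: [0.4282, -0.267, 0.2307]
contact_force: [4.0, -3.2, -0.6]
tool_pos: [0.4282, -0.2669, 0.2298]
contact_force: [3.1, -2.6, -0.5]
```

To row units: 0.0008 m / 0.25 = 0.0032.

```bash
for i in 1 2; do python3 drive.py '[[[0,0,0.0032,0,0,0],[0,0,0,0,0,0]]]' | egrep 'pos|force: \['; done
```

```text
tool_pos: [0.4282, -0.267, 0.229]
contact_force: [3.3, -1.1, -0.6]
tool_pos: [0.4282, -0.267, 0.2282]
contact_force: [3.3, -0.8, 0.1]
```

```bash
for i in 1 2; do python3 drive.py '[[[0,0,0.0028,0,0,0],[0,0,0,0,0,0]]]' | egrep 'pos|force: \['; done
```

```text
tool_pos: [0.4282, -0.267, 0.2274]
contact_force: [2.7, -2.2, 0.8]
tool_pos: [0.4282, -0.267, 0.2267]
contact_force: [2.6, -1.1, -0.3]
```

To row units: 0.0008 m / 0.25 = 0.0032.

```bash
for i in 1 2; do python3 drive.py '[[[0,0,0.0032,0,0,0],[0,0,0,0,0,0]]]' | egrep 'pos|force: \['; done
```

```text
tool_pos: [0.4282, -0.267, 0.2266]
contact_force: [1.2, 0.1, 5.5]
tool_pos: [0.4282, -0.2669, 0.2265]
contact_force: [-0.2, 0.8, 13.6]
```

To row units: 0.0008 m / 0.25 = 0.0032.

```bash
for i in 1 2; do python3 drive.py '[[[0,0,0.0032,0,0,0],[0,0,0,0,0,0]]]' | egrep 'pos|force: \['; done
```

```text
tool_pos: [0.4281, -0.2669, 0.2265]
contact_force: [-2.5, 1.4, 21.5]
tool_pos: [0.4281, -0.2668, 0.2264]
contact_force: [-4.2, 4.6, 28.7]
```

Seated: firm contact at 0.2265, the same height as the original grasp. I'll ease off, release and rise.

To row units: -0.0016 m / 0.25 = -0.0064, -0.0014 m / 0.25 = -0.0056.

```bash
python3 drive.py '[[[0,0,-0.0064,0,0,0],[0,0,-0.0056,0,0,0],[0,0,0,0,0,0]]]' | egrep 'pos|force: \['
python3 drive.py '[[[0,0,0,0,0,0],[0,0,0,0,0,0],[0,0,0,0,0,0],[0,0,0,0,0,0],[0,0,0,0,0,0],[0,0,0,0,0,0],[0,0,0,0,0,0]]]' 0.08
python3 drive.py '[[[0,0,-0.04,0,0,0],[0,0,-0.12,0,0,0],[0,0,-0.16,0,0,0],[0,0,-0.16,0,0,0],[0,0,-0.16,0,0,0],[0.12,0,-0.08,0,0,0],[0.12,0,0,0,0,0],[0,0,0,0,0,0]]]' | egrep 'pos|force: \['
python3 drive.py '[[[0.12,0.12,0,0,0,0],[0,0.16,0,0,0,0],[0,0.16,0,0,0,0],[0,0.16,0,0,0,0],[0,0.16,0,0,0,0],[0,0,0,0,0,0],[0,0,0,0,0,0],[0,0,0,0,0,0]]]' | egrep 'time|pos|force: \['
python3 - <<'E'
from cell import robot
import cv2,numpy as np
for n,nm in(("scene","s6"),("top","t6")):
    im=robot.read_camera(n)["image"][:,:,::-1].copy();cv2.imwrite(f"pics/{nm}.png",im)
    a=cv2.imread("pics/scene0.png" if n=="scene" else "pics/top0.png")
    x,y,w,h=(160,310,70,75) if n=="scene" else (430,260,60,65)
    d=cv2.absdiff(im,a)
    print(n,"stand/gauge diff",d[y:y+h,x:x+w].mean(),(d[y:y+h,x:x+w].max(2)>60).sum())
    up=lambda i:cv2.resize(i,None,fx=4,fy=4,interpolation=2)
    T=up(a[315:352,174:204] if n=="scene" else a[283:306,450:476]);x0,y0=(174,315) if n=="scene" else (450,283)
    r=cv2.matchTemplate(up(im),T,cv2.TM_CCOEFF_NORMED);m=cv2.minMaxLoc(r);print(m[1],m[3][0]/4-x0,m[3][1]/4-y0)
    for nm2,(x,y,w,h) in ({"pot":(440,165,52,80),"clamp":(155,275,100,80)} if n=="top" else {"pot":(225,350,85,85),"clamp":(280,175,90,45)}).items(): print(nm2,(d[y:y+h,x:x+w].max(2)>60).sum())
E
```

```text
tool_pos: [0.4282, -0.2669, 0.2267]
contact_force: [2.2, -1.0, -0.4]
time: 29.25
tool_pos: [0.4282, -0.267, 0.2266]
tool_rot: [3.14, -0.003, 2.828]
contact_force: [-0.4, -0.4, -0.1]
opening: 0.0678
grip_force: 0.0
tool_pos: [0.3684, -0.247, 0.4087]
contact_force: [-0.2, -0.2, 0.1]
time: 30.58
tool_pos: [0.4021, -0.0595, 0.4073]
contact_force: [-0.4, -1.2, 0.1]
scene stand/gauge diff 2.3476190476190477 35
0.9849486351013184 0.0 -0.25
pot 0
clamp 692
top stand/gauge diff 7.167094017094017 194
0.9757518172264099 -0.25 0.5
pot 0
clamp 1483
```

```bash
python3 -c "
from cell import robot
print(robot.hand_in())"
```

```text
the job is handed in; nothing more can be done
None
```

The job is handed in at about 31 s: I nipped the blade with about 6.5 N of squeeze, drew the gauge up against an even 7–8 N drag, and left the rest as set. The gauge is back in its stand within about 1 mm of where it started, and I saw no contact with the bystanders, though the end-of-job image check confirmed only the pot. No verdict was returned.

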